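# Spring the tilt-out bin ajar

### The arm

A 7-joint arm with a two-finger parallel gripper is mounted at the origin on the work surface. World frame = base frame: x ahead of the robot, y to its left, z up, the work surface at z = 0. Lengths are in m, angles in rad, forces in N, time in s.
With the tool pointing down it reaches from about 0.425 to 0.925 m from the base axis. Payload 6.8 kg.
Tool frame: the origin (TCP) lies midway between the tips of the shut fingers; the grasp point (between the pads) lies 19 mm behind it; x points along the fingers, y is the direction in which the jaws open and shut, and the axes are right-handed (so a half turn about x gives the same grasp; the last joint's range is limited). The gripper opens to 85 mm and grips with 20 to 120 N. Pads are 22 mm wide; open, the fingers measure 114 mm over their backs; the gripper's body (76 mm by 85 mm) begins 54 mm behind the grasp point. The pads swing forward as they close: fully open they stand 13 mm farther back than shut.
Start: joints at [1.162, 0.477, 0.022, 1.555, -0.011, 1.109, -0.083], TCP at [0.2, -0.645, 0.231] pointing down, gripper open.
Joint ranges: [-2.96, 2.96], [-0.34, 2.1], [-1.41, 1.46], [0.24, 2.44], [-1.37, 4.51], [0.17, 1.92], [-2.96, 2.96]. Speed limits (rad/s): [2.39, 2.39, 3.14, 3.14, 3.14, 3.14, 3.14].

### API

Orientations are given as a rotation vector (axis times angle).
In Python, from bench import r gives the robot as it stands.
- The arm moves only by the tool carry_out, never from a script. Its argument "targets" is one flat list of numbers, 7 for each row, row after row: the finger opening in m, from 0 to 0.0854, then the shift along the tool's x, y, z in m, then the turn, a rotation vector about the tool's x, y, z in units of 5 degrees (1.0 is 5 degrees). A call has 1 to 12 rows; each row is the pose to reach, as a shift and turn from the pose measured when the call began, along the tool's axes at that moment; what a row does not reach only later rows make up. A row lasts 1/8 s, in which the tool goes at most 62.5 mm and 10.7 degrees, less where a joint would pass 70% of its speed; a pose out of reach is approached as far as the arm can. A call with a gripper value outside its range is refused whole. The fingers move at their own pace and stop on an object; "squeeze" is the grip in N (left out, the last holds). Time passes only in rows, so rows that repeat a pose let the fingers close. It gives the time, the measured TCP pose, the force and the opening at its end, in the units of the state.
- r.get_obs(): the state, without advancing time (a new reading comes with each control period).
- r.grab_frame(name): name is "scene" or "top"; returns the picture (420x560x3 uint8, blue, green, red); there is no depth.
- r.camera_info(name): a dict with "fx", "fy", "cx", "cy" (pixels), "xyz" and "orientation" of the camera in the world. Camera axes: x right, y up, looking along -z (the intrinsics and any distortion apply to the point x, -y, -z); pixel columns grow to the right and rows downward; lengths in m; the calibration is good to about 2 mm. A picture is of the moment at which its call begins. camera_info takes no time and is no camera call.
- r.hand_in(): hands the job in, once; it reports no verdict.
The state is a dict: "clock": time; "joints": joint angles; "qvel": joint speeds; "tau": joint torques, N m; "tcp_pos": TCP position; "orientation": TCP orientation; "contact_force": force on the tool from outside, world axes, zero at the start; "moment": the same for the moment, N m; "grip_width": finger opening in m.
Only numpy, scipy, OpenCV 4.12 (cv2) and the standard library are available. Lean on these libraries where they do the work, as an engineer would, in place of code of your own. Each camera call takes 0.05 s, during which the arm holds its last target. There are 200 camera calls.

### The job

Get the wider of the two white tilt-out bins under the grey shelf standing ajar, using only the outside of your fingers. First slide the small aluminium canister that stands before it along the table, upright and without gripping or lifting it, far enough away that the opening front will not touch it; then push the upper part of the wide bin's front in until its push-to-open catch lets go, and draw back so that its spring tips it out fully. Leave the narrow bin shut and everything else where it stands.

Things in the scene. Friction and masses are not known exactly. Their poses are not given: they have to be found in the camera images.
- wide_bin (a joint): tilt (rad) of the wide bin on a level hinge at the foot of its front, 14 mm up, 5 mm behind the outer face. 0 shut, + tips out, to -0.06 (stop) pushed in. The catch lets go 3 to 4.5 mm in at the press point (push 6 to 7 mm; 6 to 9 N, then a stop). When pressure is taken off, a damped spring tips it out in about 1 s to about 0.58, top edge 80 mm forward, where it stays. It does not latch again.
- wide_press (a point): where to push: on the outer face of the wide bin's front panel (white, flat, upright, 150 mm wide, 10 mm thick, from 14 to 160 mm above the table), mid-width, 140 mm above the table; moves with it. -x points straight out of the front, y along the width. The grey shelf board above has its top at 185 mm and its front edge 20 mm behind the panel's face.
- wide_unit: fixed base of the wide bin; origin on the table, directly below the middle of the shut front's outer face. -x points out of the front towards the open table, y along the front, z up. Does not move with the bin.
- narrow_bin (a joint): tilt of the narrow bin, built alike with the same catch; must stay shut (0).
- narrow_press (a point): the same point on the narrow bin's front, which is 90 mm wide and otherwise alike; it stands beside the wide one, 150 mm away centre to centre, fronts flush, on either side.
- shelf: grey melamine shelf housing both bins, fixed: 360 mm along y, 200 mm deep along x, 185 mm high; origin on the table under its middle, front edge at x = -100 mm, facing -x.
- canister: small closed aluminium canister, upright round cylinder, 60 mm in diameter, 80 mm high, about 0.2 kg; origin at the centre of its underside. It stands in front of the wide bin, its centre 58 to 68 mm from the front, in the way of the opening panel.
- torch: orange plastic torch lying on the table beyond the canister, 150 mm long, 38 mm thick, roughly parallel to the bin fronts, centre about 170 mm from them; origin under its middle, x along its length. Leave alone.
- bulb: spiral energy-saving bulb lying on the back half of the shelf's top, about 110 mm long, 50 mm thick; origin under its middle. Leave alone.
- egg: egg-shaped silicone holder standing on the back half of the shelf's top, 56 mm wide, 66 mm high; origin at the centre of its underside. Leave alone.
- bowl: glass bowl with coin cells on the open table, 120 mm wide, 55 mm high; origin at the centre of its underside. Leave alone.
- mug: white mug on the open table, 80 mm wide, 90 mm high; origin at the centre of its underside. Leave alone.
- jar: closed glass jar on the open table, 70 mm wide, 95 mm high; origin at the centre of its underside. Leave alone.
Not all that is in view belongs to the job. Leave any orange look-alike of the canister alone.

How it is judged:
On the way, in this order (a step that is already met when the one before it is completed fails the run):
1. the canister is slid out of the bin front's way while the wide bin is still shut ((y of canister in the frame of wide_unit above 0.095 m or y of canister in the frame of wide_unit below -0.095 m or x of canister in the frame of wide_unit below -0.07 m) and value of joint wide_bin below 0.03 rad and angle between canister's own z axis and vertical below 0.15 rad), for 0.1 s.
2. the wide bin springs ajar (value of joint wide_bin above 0.4 rad), for 0.2 s.
At the end, for the whole second after the job is handed in: the wide bin stands at rest tipped out by more than 0.40 rad, the narrow bin is shut (under 0.03 rad), and the canister stands upright and still on the table, clear of the wide bin's front: its centre more than 95 mm to either side of the bin's middle, or more than 70 mm out from the shut front (value of joint wide_bin above 0.4 rad and velocity of joint wide_bin between -0.05 and 0.05 rad/s and value of joint narrow_bin below 0.03 rad and (y of canister in the frame of wide_unit above 0.095 m or y of canister in the frame of wide_unit below -0.095 m or x of canister in the frame of wide_unit below -0.07 m) and angle between canister's own z axis and vertical below 0.1 rad and height (world z) of canister between -0.006 and 0.006 m and linear speed of canister below 0.03 m/s); the robot touches nothing.
It fails at once if the wide bin touches the canister (contact force between wide_bin and canister above 0.3 N).
It fails at once if the canister is lifted over 12 mm off the table or tipped by more than 0.35 rad (height (world z) of canister above 0.012 m or angle between canister's own z axis and vertical above 0.35 rad).
It fails at once if the canister is gripped or shoved hard (over 25 N) (contact force between the fingers and canister above 25 N).
It fails at once if the narrow bin springs open (value of joint narrow_bin above 0.06 rad).
It fails at once if the torch, bulb, egg-shaped holder, bowl, mug or jar is moved by more than 30 mm (distance of any of torch, bulb, egg, bowl, mug, jar from where it was at the start of the episode above 0.03 m).
It also fails if it takes over 51 s, if anything falls off the work surface, if the arm or the gripper's body presses on something with over 40 N, if the wrist force passes 120 N, or if a joint passes its speed limit or range.

## Working session

There is one attempt and no reset: what is moved stays moved. The work goes in short steps, Python scripts to look and compute and a tool call to move; the robot and the scene stay as the last step left them, time stands still between calls to the robot, and variables do not carry over. Pictures are saved under pics/ and viewed, about 8 in all and at most 12, crops included, and the job is handed in when it is done.

Besides the shell and the picture viewer there is one more tool, called by a JSON object that holds its "name" and its "arguments". carry_out: Moves the arm, as the interface text tells. Its arguments: {"type":"object","properties":{"targets":{"type":"array","items":{"type":"number"}},"squeeze":{"type":"number"}},"required":["targets"]}

```bash
mkdir -p pics
python3 - <<'E'
from bench import r
import cv2
for n in("scene","top"):
    cv2.imwrite(f"pics/{n}0.png",r.grab_frame(n)); print(n,r.camera_info(n))
print(r.get_obs())
E
```

```text
scene {'fx': 472.5010931087214, 'fy': 472.5010931087214, 'cx': 276.24979452312283, 'cy': 210.3250023483351, 'xyz': array([ 1.44722514, -0.63433485,  1.07220515]), 'orientation': array([0.7907881 , 0.40271858, 0.88774086])}
top {'fx': 386.5088361705482, 'fy': 386.5088361705482, 'cx': 280.6356727931854, 'cy': 212.73616414752317, 'xyz': array([ 3.94607910e-01, -4.94917835e-04,  1.19712630e+00]), 'orientation': array([ 0.15691159, -0.15668901, -1.57372819])}
{'clock': 0.1, 'joints': array([ 1.16189483,  0.47772773,  0.02236588,  1.55631861, -0.01150192,
        1.10935035, -0.08311344]), 'qvel': array([-1.48552176e-03, -9.59714757e-04,  1.93950610e-03, -1.08731738e-03,
       -6.32213009e-04, -4.80737076e-04,  1.19118916e-05]), 'tau': array([ 3.97019408e-03, -5.97761714e+01,  1.61349613e+00, -2.81955689e+01,
        1.28351036e-02,  5.03355855e-03,  3.03657566e-05]), 'tcp_pos': array([ 0.19981123, -0.64418995,  0.23043086]), 'orientation': array([ 2.05983499,  0.31390288, -2.0606267 ]), 'contact_force': array([ 0.02437711, -0.59559587, -0.88229118]), 'moment': array([0.00624326, 0.0212777 , 0.03709186]), 'grip_width': 0.08526082242177997}
```

View pics/scene0.png

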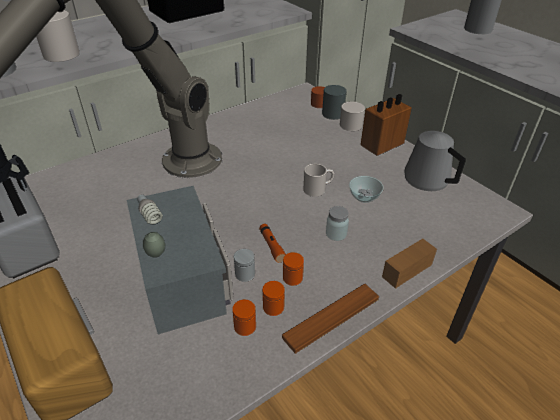

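View pics/top0.png

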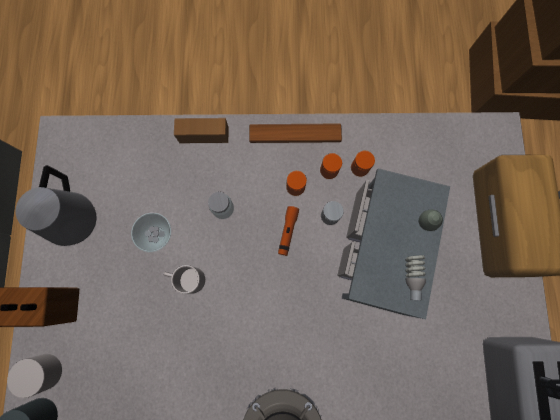

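Scene: the shelf is on the right side of the top view, with its front facing left. The wide front is near top px (363,210) and the narrow one near (351,262). The canister is at (333,212), the torch at (288,231), and three orange look-alikes are at (296,182), (332,166) and (364,163). Next I'll measure.

```bash
cat > h.py <<'E'
import numpy as np, cv2
from bench import r
from scipy.spatial.transform import Rotation as R
def cam(n):
    c=r.camera_info(n); return c,R.from_rotvec(c["orientation"]).as_matrix()
def at_z(n,u,v,z):
    c,M=cam(n); d=M@np.array([(u-c["cx"])/c["fx"],-(v-c["cy"])/c["fy"],-1]); p=c["xyz"]
    return p+d*(z-p[2])/d[2]
def proj(n,P):
    c,M=cam(n); q=(np.atleast_2d(P)-c["xyz"])@M
    return np.c_[c["cx"]-c["fx"]*q[:,0]/q[:,2], c["cy"]+c["fy"]*q[:,1]/q[:,2]]
E
python3 - <<'E'
from h import *
print(proj("top",[[0,0,0],[.2,-.644,.23]]),proj("scene",[[0,0,0],[.2,-.644,.23]]))
t=cv2.imread("pics/top0.png")[140:340,260:460]; s=cv2.imread("pics/scene0.png")[170:350,120:320]
o=np.hstack([cv2.resize(t,(600,600),interpolation=2)[:, :400],cv2.resize(s,(600,540),interpolation=2)[:,:]][:1])
cv2.imwrite("pics/t1.png",cv2.resize(t,(800,800),interpolation=2)[0:600]); cv2.imwrite("pics/s1.png",cv2.resize(s,(800,720),interpolation=2)[100:700])
E
```

```text
[[282.07299204 432.94571881]
 [555.10625466 372.82584032]] [[192.12104511 158.95342102]
 [ 10.2323159  201.38587859]]
```

View pics/t1.png

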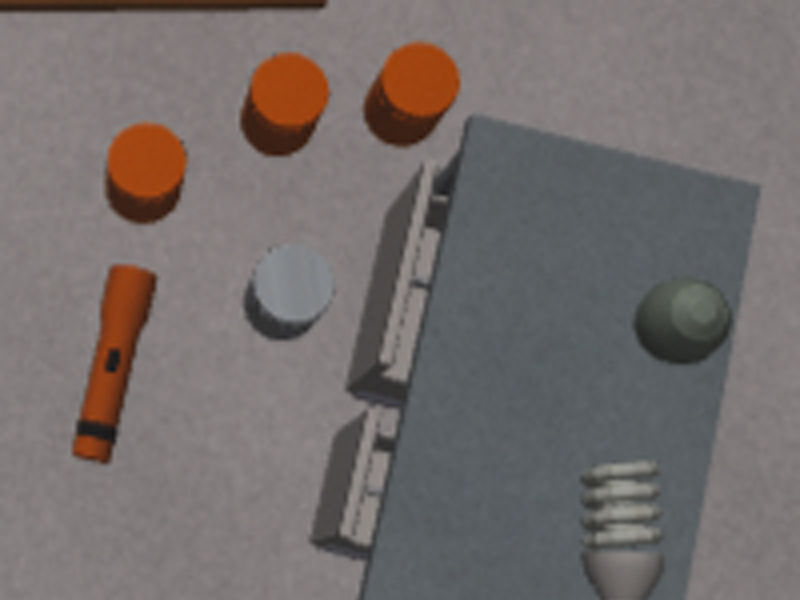

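View pics/s1.png

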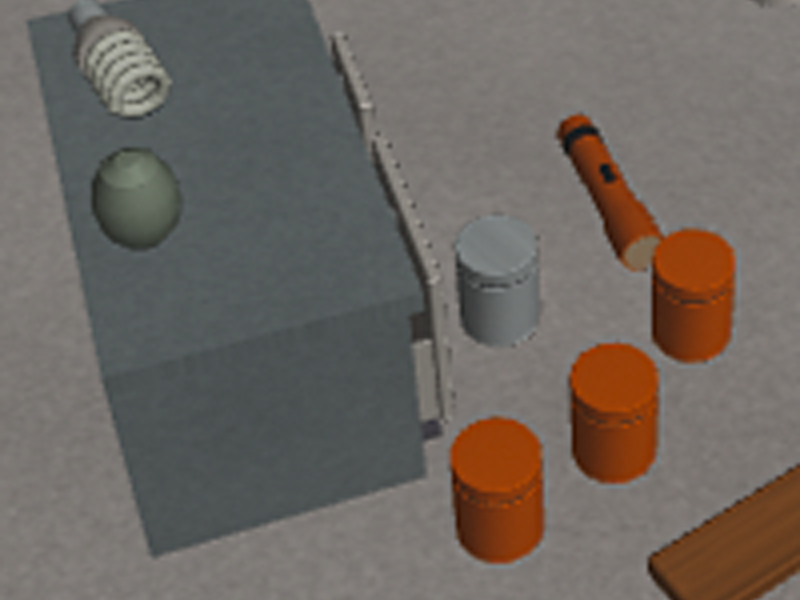

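Run:
```python
from h import *
T=lambda u,v,z:at_z("top",260+u/4,140+v/4,z)
S=lambda u,v,z:at_z("scene",120+u/4,170+(v+100)/4,z)
f=lambda n,p:print(n,p.round(4))
f("can top T",T(292,284,.08)); f("can top S",S(497,246,.08))
f("shelf corner T",T(470,115,.185)); f("shelf corner S",S(425,297,.185)); f("shelf edge2 T",T(365,600,.185))
f("back corner T",T(760,185,.185)); f("S",S(107,375,.185))
f("wide far T",T(425,160,.16)); f("S",S(440,278,.16))
f("wide near T",T(380,362,.16)); f("S",S(376,138,.16))
f("wide near bot T",T(348,388,.014)); f("narrow near bot T",T(312,543,.014))
f("narrow top far T",T(368,405,.16)); f("narrow near T",T(345,540,.16)); f("narrow S",S(368,108,.16)); f("S",S(335,35,.16))
for a in[(146,160),(290,87),(420,78)]: f("orange",T(*a,.08))
f("torch",T(130,268,.02));f("torch",T(92,460,.02)); f("egg",T(683,320,.03)); f("bulb",T(622,540,.02))
```

```text
can top T [ 0.6243 -0.1559  0.08  ]
can top S [ 0.6313 -0.1579  0.08  ]
shelf corner T [ 0.7196 -0.2671  0.185 ]
shelf corner S [ 0.7282 -0.2687  0.185 ]
shelf edge2 T [ 0.3953 -0.1808  0.185 ]
back corner T [ 0.6684 -0.4605  0.185 ]
S [ 0.6706 -0.4565  0.185 ]
wide far T [ 0.6952 -0.2404  0.16  ]
S [ 0.6995 -0.2419  0.16  ]
wide near T [ 0.5534 -0.2025  0.16  ]
S [ 0.5598 -0.209   0.16  ]
wide near bot T [ 0.5557 -0.2053  0.014 ]
narrow near bot T [ 0.4379 -0.1731  0.014 ]
narrow top far T [ 0.5241 -0.193   0.16  ]
narrow near T [ 0.4344 -0.1737  0.16  ]
narrow S [ 0.5293 -0.1979  0.16  ]
S [ 0.4443 -0.1774  0.16  ]
orange [ 0.7202 -0.0498  0.08  ]
orange [ 0.7766 -0.1598  0.08  ]
orange [ 0.7829 -0.2585  0.08  ]
torch [ 0.6505 -0.0385  0.02  ]
torch [ 0.5014 -0.0074  0.02  ]
egg [ 0.6038 -0.4617  0.03  ]
bulb [ 0.4379 -0.4054  0.02  ]
```

```bash
cat >> h.py <<'E'
UY=np.array([.966,-.259,0]); OUT=np.array([.259,.966,0]); F=np.array([.627,-.2235,0])
def pt(along,out,z): return F+along*UY+out*OUT+[0,0,z]
def tool(tilt=0,flip=1):
    "tool y along OUT*flip, tips leaning to the bins by tilt"
    x=np.array([0,0,-1.])*np.cos(tilt)-OUT*np.sin(tilt); z0=np.cross(x,flip*OUT); z0/=np.linalg.norm(z0)
    return np.c_[x,np.cross(z0,x),z0]
def plan(P,Q=None):
    o=r.get_obs(); M=R.from_rotvec(o["orientation"]).as_matrix(); Q=M if Q is None else Q
    print("shift",(M.T@(P-o["tcp_pos"])).round(4),"turn",(np.degrees(R.from_matrix(M.T@Q).as_rotvec())/5).round(2))
def st():
    o=r.get_obs(); p=o["tcp_pos"]; d=p-F
    print("t",round(o["clock"],2),"tcp",p.round(4),"along",round(d@UY,4),"out",round(d@OUT,4),"F",o["contact_force"].round(1),"j",o["joints"].round(2),"g",round(o["grip_width"],4))
E
python3 - <<'E'
from h import *
st(); print(R.from_rotvec(r.get_obs()["orientation"]).as_matrix().round(3))
o=r.get_obs(); plan(o["tcp_pos"]+[0,0,.2])
for f in(1,-1):plan(pt(.05,.0645,.3),tool(0,f))
E
```

```text
t 0.1 tcp [ 0.1998 -0.6442  0.2304] along -0.3037 out -0.517 F [ 0.  -0.6 -0.9] j [ 1.16  0.48  0.02  1.56 -0.01  1.11 -0.08] g 0.0853
[[-0.001  0.296 -0.955]
 [ 0.002 -0.955 -0.296]
 [-1.    -0.002  0.   ]]
shift [-0.2    -0.0003  0.    ] turn [0. 0. 0.]
shift [-0.0691 -0.3032 -0.6093] turn [-2.955e+01 -2.000e-02  1.000e-02]
shift [-0.0691 -0.3032 -0.6093] turn [6.45 0.01 0.02]
```

{"name": "carry_out", "arguments": {"targets": [0.04,-0.06,0,0,0,0,0,0.04,-0.12,0,0,0,0,0,0.04,-0.18,0,0,0,0,0,0.04,-0.2,-0.025,-0.05,0.5,0,0,0.04,-0.2,-0.05,-0.1,1,0,0,0.04,-0.2,-0.075,-0.15,1.6,0,0,0.04,-0.2,-0.1,-0.2,2.1,0,0,0.04,-0.2,-0.125,-0.25,2.7,0,0,0.04,-0.2,-0.15,-0.3,3.2,0,0,0.04,-0.2,-0.175,-0.35,3.7,0,0,0.04,-0.2,-0.2,-0.4,4.3,0,0,0.04,-0.2,-0.225,-0.45,4.8,0,0]}}

```text
clock: 1.6
tcp_pos: [0.564, -0.2949, 0.4303]
orientation: [-2.157, 0.128, 2.16]
contact_force: [0.6, -1.8, 0.8]
grip_width: 0.0402
```

Run:
```python
from h import *
st(); plan(pt(.05,.0645,.3),tool(0,-1))
```

```text
t 1.6 tcp [ 0.564  -0.2949  0.4303] along -0.0424 out -0.0853 F [ 0.6 -1.8  0.8] j [ 0.49  0.31 -0.14  1.35  0.04  1.48 -1.34] g 0.0402
shift [ 0.1304 -0.135  -0.1129] turn [1.63 0.02 0.02]
```

{"name": "carry_out", "arguments": {"targets": [0.04,0,-0.045,-0.04,0.6,0,0,0.04,0,-0.09,-0.075,1.2,0,0,0.04,0,-0.135,-0.113,1.63,0,0,0.04,0.06,-0.135,-0.113,1.63,0,0,0.04,0.12,-0.135,-0.113,1.63,0,0,0.04,0.17,-0.135,-0.113,1.63,0,0,0.04,0.21,-0.135,-0.113,1.63,0,0,0.04,0.25,-0.135,-0.113,1.63,0,0,0.04,0.25,-0.135,-0.113,1.63,0,0]}}

```text
clock: 2.72
tcp_pos: [0.6892, -0.1735, 0.1762]
orientation: [-2.071, 0.272, 2.091]
contact_force: [-0.8, -0.8, -0.1]
grip_width: 0.04
```

Run:
```python
from h import *
st(); plan(pt(.05,.0645,.03),tool(0,-1))
t=r.grab_frame("top")[140:290,230:430]; s=r.grab_frame("scene")[180:330,160:360]
cv2.imwrite("pics/a2.png",cv2.resize(np.hstack([t,s]),(800,300),interpolation=2))
```

```text
t 2.73 tcp [ 0.6892 -0.1735  0.1762] along 0.0471 out 0.0644 F [-0.8 -0.8 -0.1] j [ 0.27  0.6  -0.17  1.49  0.1   1.07 -1.75] g 0.04
shift [ 1.461e-01 -1.000e-04 -4.300e-03] turn [0.   0.11 0.01]
```

View pics/a2.png

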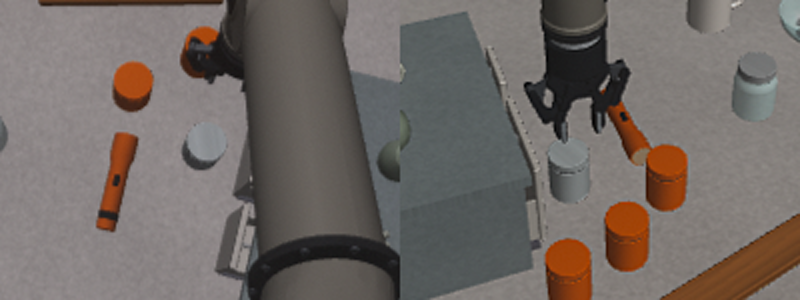

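Run:
```python
from h import *
plan(pt(.055,.078,.03),tool(0,-1)); plan(pt(-.08,.082,.03),tool(0,-1))
```

```text
shift [ 0.1512 -0.0131 -0.0049] turn [-0.    0.01  0.02]
shift [ 0.1514 -0.0171  0.1301] turn [-0.    0.01  0.02]
```

{"name": "carry_out", "arguments": {"targets": [0.04,0,-0.013,-0.005,0,0,0,0.04,0.05,-0.013,-0.005,0,0,0,0.04,0.1,-0.013,-0.005,0,0,0,0.04,0.13,-0.013,-0.005,0,0,0,0.04,0.15,-0.013,-0.005,0,0,0,0.04,0.15,-0.013,-0.005,0,0,0,0.04,0.15,-0.013,-0.005,0,0,0]}}

```text
clock: 3.7
tcp_pos: [0.7021, -0.1626, 0.0332]
orientation: [-2.083, 0.273, 2.079]
contact_force: [0.8, -0.7, 0.7]
grip_width: 0.04
```

Run:
```python
from h import *
st(); plan(pt(-.08,.082,.03),tool(0,-1))
```

```text
t 3.7 tcp [ 0.7021 -0.1626  0.0332] along 0.0567 out 0.0783 F [ 0.8 -0.7  0.7] j [ 0.24  0.76 -0.15  1.56  0.14  0.83 -1.8 ] g 0.04
shift [ 0.003  -0.0037  0.1367] turn [-0.   -0.02  0.02]
```

{"name": "carry_out", "arguments": {"targets": [0.04,0,0,0.012,0,0,0,0.04,0,0,0.02,0,0,0,0.04,0,0,0.028,0,0,0,0.04,0,0,0.036,0,0,0,0.04,0,0,0.044,0,0,0,0.04,0,0,0.052,0,0,0,0.04,0,0,0.06,0,0,0,0.04,0,0,0.066,0,0,0,0.04,0,0,0.072,0,0,0,0.04,0,0,0.076,0,0,0,0.04,0,0,0.078,0,0,0,0.04,0,0,0.078,0,0,0]}}

```text
clock: 5.2
tcp_pos: [0.6266, -0.1423, 0.0331]
orientation: [-2.083, 0.273, 2.079]
contact_force: [0.6, -1.0, -0.3]
grip_width: 0.0394
```

Run:
```python
from h import *
st(); plan(pt(-.09,.082,.03),tool(0,-1))
t=r.grab_frame("top")[140:290,230:430]; s=r.grab_frame("scene")[180:330,160:360]
cv2.imwrite("pics/a3.png",cv2.resize(np.hstack([t,s]),(800,300),interpolation=2))
```

```text
t 5.2 tcp [ 0.6266 -0.1423  0.0331] along -0.0214 out 0.0784 F [ 0.6 -1.  -0.3] j [ 0.24  0.66 -0.16  1.76  0.14  0.73 -1.83] g 0.0394
shift [ 0.0029 -0.0037  0.0686] turn [-0.   -0.02  0.02]
```

View pics/a3.png

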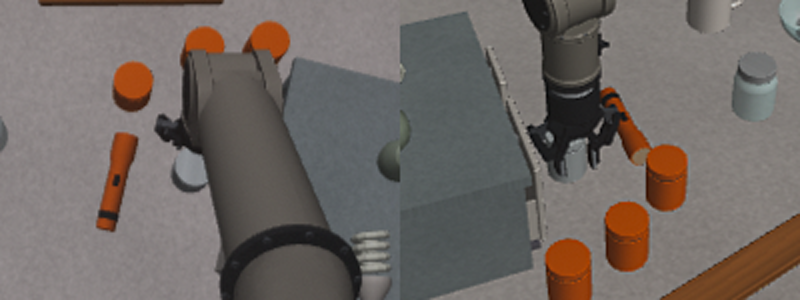

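The canister (top crop about (190,170)) is upright in the fork and moving along the fronts, and the force is negligible. I'll keep pushing.

{"name": "carry_out", "arguments": {"targets": [0.04,0,0,0.008,0,0,0,0.04,0,-0.001,0.016,0,0,0,0.04,0,-0.002,0.024,0,0,0,0.04,0,-0.003,0.032,0,0,0,0.04,0,-0.004,0.04,0,0,0,0.04,0,-0.004,0.048,0,0,0,0.04,0,-0.004,0.056,0,0,0,0.04,0,-0.004,0.063,0,0,0,0.04,0,-0.004,0.068,0,0,0,0.04,0,-0.004,0.071,0,0,0,0.04,0,-0.004,0.071,0,0,0,0.04,0,-0.004,0.071,0,0,0]}}

```text
clock: 6.8
tcp_pos: [0.5591, -0.1201, 0.0328]
orientation: [-2.083, 0.273, 2.079]
contact_force: [0.1, -0.8, -0.2]
grip_width: 0.0403
```

{"name": "carry_out", "arguments": {"targets": [0.04,0,0,-0.02,0,0,0,0.04,0,0,-0.04,0,0,0,0.04,-0.03,0,-0.05,0,0,0,0.04,-0.08,0,-0.06,0,0,0,0.04,-0.13,0,-0.07,0,0,0,0.04,-0.18,0,-0.08,0,0,0,0.0,-0.23,0,-0.08,0,0,0,0.0,-0.25,0,-0.08,0,0,0,0.0,-0.25,0,-0.08,0,0,0,0.0,-0.25,0,-0.08,0,0,0]}}

```text
clock: 8.05
tcp_pos: [0.6351, -0.1411, 0.2812]
orientation: [-2.08, 0.273, 2.082]
contact_force: [-0.3, -0.3, -0.4]
grip_width: 0.0001
```

Run:
```python
from h import *
st()
for out in(.12,.05): plan(pt(.0,out,.15),tool(np.radians(30),-1))
t=r.grab_frame("top")[140:290,230:430]; s=r.grab_frame("scene")[180:330,160:360]
cv2.imwrite("pics/a4.png",cv2.resize(np.hstack([t,s]),(800,300),interpolation=2))
```

```text
t 8.05 tcp [ 0.6351 -0.1411  0.2812] along -0.0136 out 0.0817 F [-0.3 -0.3 -0.4] j [ 0.26  0.41 -0.18  1.55  0.08  1.19 -1.77] g 0.0001
shift [ 0.1312 -0.0381 -0.0137] turn [0.   0.01 6.02]
shift [ 0.1311  0.0319 -0.0137] turn [0.   0.01 6.02]
```

View pics/a4.png

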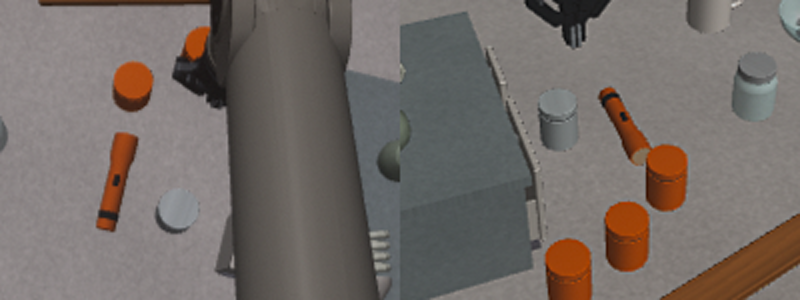

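Run:
```python
from h import *
for p in(at_z("top",230+179/2,140+207/2,.08),at_z("scene",160+157/2,180+101/2,.08)):
    d=p-F; print(p.round(4),"along",d@UY,"out",d@OUT)
```

```text
[ 0.5284 -0.1133  0.08  ] along -0.1238060627265983 out 0.08090707729225309
[ 0.5294 -0.1131  0.08  ] along -0.12286090281463359 out 0.08134695280918414
```

{"name": "carry_out", "arguments": {"targets": [0.0,0,-0.02,-0.005,0,0,2,0.0,0.0,-0.04,-0.014,0,0,4,0.0,0.03,-0.04,-0.014,0,0,6,0.0,0.08,-0.03,-0.014,0,0,6,0.0,0.12,-0.01,-0.014,0,0,6,0.0,0.14,0.01,-0.014,0,0,6,0.0,0.14,0.03,-0.014,0,0,6,0.0,0.14,0.03,-0.014,0,0,6,0.0,0.14,0.03,-0.014,0,0,6]}}

```text
clock: 9.28
tcp_pos: [0.6416, -0.1725, 0.142]
orientation: [1.943, -0.801, -2.083]
contact_force: [0.5, -0.2, 0.1]
grip_width: -0.0001
```

Run:
```python
from h import *
st(); Q=tool(np.radians(30),-1)
for o in(.05,.02,.0): plan(pt(.0,o,.14),Q)
t=r.grab_frame("top")[140:290,230:430]; s=r.grab_frame("scene")[180:330,160:360]
cv2.imwrite("pics/a5.png",cv2.resize(np.hstack([t,s]),(800,300),interpolation=2))
```

```text
t 9.28 tcp [ 0.6416 -0.1725  0.142 ] along 0.0009 out 0.053 F [ 0.5 -0.2  0.1] j [-0.03  0.63 -0.05  1.63  0.58  1.14 -2.22] g -0.0001
shift [0.0032 0.0016 0.0009] turn [ 0.   -0.01  0.03]
shift [0.0182 0.0276 0.0009] turn [ 0.   -0.01  0.03]
shift [0.0281 0.045  0.0009] turn [ 0.   -0.01  0.03]
```

View pics/a5.png

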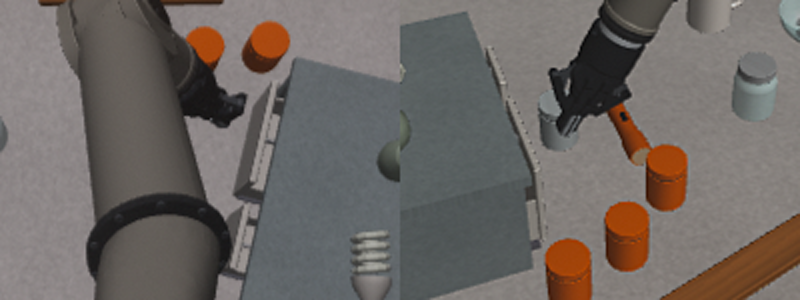

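The canister measures 123 mm to the side and 81 mm out in both views. The tip is in front of the wide bin's middle. I'll close in now.

{"name": "carry_out", "arguments": {"targets": [0.0,0.006,0.009,0,0,0,0,0.0,0.012,0.018,0,0,0,0,0.0,0.015,0.023,0,0,0,0,0.0,0.017,0.026,0,0,0,0,0.0,0.0175,0.0275,0,0,0,0,0.0,0.0175,0.0275,0,0,0,0]}}

```text
clock: 10.12
tcp_pos: [0.6333, -0.2033, 0.1403]
orientation: [1.942, -0.799, -2.083]
contact_force: [0.3, -0.1, -0.3]
grip_width: -0.0002
```

Run:
```python
from h import *
st()
```

```text
t 10.12 tcp [ 0.6333 -0.2033  0.1403] along 0.0009 out 0.0211 F [ 0.3 -0.1 -0.3] j [ 0.01  0.62 -0.04  1.65  0.59  1.11 -2.19] g -0.0002
```

Next I'll creep in 2 mm per row, 6 mm in total, then check for contact.

{"name": "carry_out", "arguments": {"targets": [0.0,0.001,0.0017,0,0,0,0,0.0,0.002,0.0035,0,0,0,0,0.0,0.003,0.0052,0,0,0,0,0.0,0.003,0.0052,0,0,0,0]}}

```text
clock: 10.62
tcp_pos: [0.6316, -0.2094, 0.1403]
orientation: [1.942, -0.8, -2.083]
contact_force: [-0.2, 0.5, 0.5]
grip_width: 0.0003
```

{"name": "carry_out", "arguments": {"targets": [0.0,0.001,0.0017,0,0,0,0,0.0,0.002,0.0035,0,0,0,0,0.0,0.002,0.0035,0,0,0,0]}}

```text
clock: 11.0
tcp_pos: [0.6304, -0.2136, 0.1403]
orientation: [1.942, -0.801, -2.083]
contact_force: [-0.1, -0.7, -0.4]
grip_width: -0.0001
```

Run:
```python
from h import *
st()
```

```text
t 11.0 tcp [ 0.6304 -0.2136  0.1403] along 0.0008 out 0.0104 F [-0.1 -0.7 -0.4] j [ 0.02  0.61 -0.04  1.66  0.59  1.1  -2.18] g -0.0001
```

{"name": "carry_out", "arguments": {"targets": [0.0,0.001,0.0017,0,0,0,0,0.0,0.0015,0.0026,0,0,0,0,0.0,0.0015,0.0026,0,0,0,0]}}

```text
clock: 11.38
tcp_pos: [0.6304, -0.2143, 0.1402]
orientation: [1.944, -0.796, -2.083]
contact_force: [-0.5, 5.7, 1.9]
grip_width: 0.0001
```

{"name": "carry_out", "arguments": {"targets": [0.0,0.001,0.0017,0,0,0,0,0.0,0.0015,0.0026,0,0,0,0,0.0,0.0015,0.0026,0,0,0,0]}}

```text
clock: 11.75
tcp_pos: [0.6304, -0.2145, 0.1402]
orientation: [1.947, -0.792, -2.084]
contact_force: [-0.7, 7.4, 2.6]
grip_width: -0.0
```

{"name": "carry_out", "arguments": {"targets": [0.0,0.0015,0.0025,0,0,0,0,0.0,0.0025,0.0043,0,0,0,0,0.0,0.003,0.0052,0,0,0,0,0.0,0.003,0.0052,0,0,0,0]}}

```text
clock: 12.25
tcp_pos: [0.6295, -0.2178, 0.1402]
orientation: [1.95, -0.787, -2.084]
contact_force: [-0.8, 6.4, 4.3]
grip_width: 0.0002
```

Run:
```python
from h import *
st()
```

```text
t 12.25 tcp [ 0.6295 -0.2178  0.1402] along 0.001 out 0.0062 F [-0.8  6.4  4.3] j [ 0.03  0.61 -0.04  1.66  0.59  1.09 -2.17] g 0.0002
```

{"name": "carry_out", "arguments": {"targets": [0.0,0.0015,0.0025,0,0,0,0,0.0,0.0025,0.0043,0,0,0,0,0.0,0.003,0.0052,0,0,0,0,0.0,0.003,0.0052,0,0,0,0]}}

```text
clock: 12.75
tcp_pos: [0.6287, -0.2211, 0.1403]
orientation: [1.952, -0.783, -2.084]
contact_force: [-1.4, 6.7, 3.5]
grip_width: -0.0001
```

{"name": "carry_out", "arguments": {"targets": [0.0,-0.025,-0.043,0,0,0,0,0.0,-0.05,-0.087,0,0,0,0,0.0,-0.082,-0.103,0,0,0,0,0.0,-0.139,-0.081,0,0,0,0,0.0,-0.205,-0.055,0,0,0,0,0.0,-0.205,-0.055,0,0,0,0,0.0,-0.205,-0.055,0,0,0,0,0.0,-0.205,-0.055,0,0,0,0,0.0,-0.205,-0.055,0,0,0,0,0.0,-0.205,-0.055,0,0,0,0,0.0,-0.205,-0.055,0,0,0,0,0.0,-0.205,-0.055,0,0,0,0]}}

```text
clock: 14.25
tcp_pos: [0.6656, -0.0778, 0.2923]
orientation: [1.952, -0.783, -2.085]
contact_force: [-0.3, 0.5, -1.4]
grip_width: 0.0001
```

Run:
```python
from h import *
st()
t=r.grab_frame("top")[140:290,230:430]; s=r.grab_frame("scene")[180:330,160:360]
cv2.imwrite("pics/a6.png",cv2.resize(np.hstack([t,s]),(800,300),interpolation=2))
```

```text
t 14.25 tcp [ 0.6656 -0.0778  0.2923] along -0.0004 out 0.1507 F [-0.3  0.5 -1.4] j [-0.13  0.52 -0.09  1.43  0.5   1.45 -2.17] g 0.0001
```

View pics/a6.png

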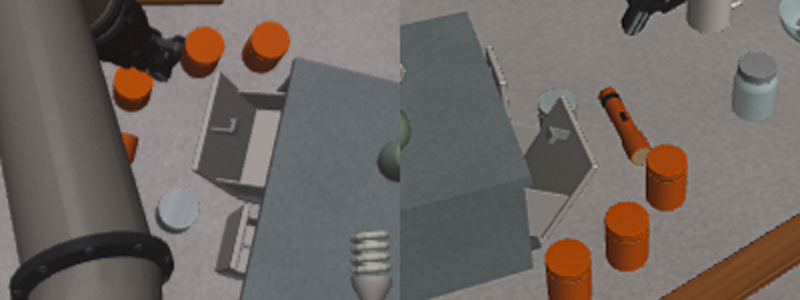

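The wide bin is tipped well out, with its top edge at top crop (195–218, 75–170). The narrow bin is shut, and the canister stands unmoved at (179,208). I'll hold for a moment, check the tilt and that nothing moves, then hand in.

{"name": "carry_out", "arguments": {"targets": [0.0,0,0,0,0,0,0,0.0,0,0,0,0,0,0,0.0,0,0,0,0,0,0,0.0,0,0,0,0,0,0,0.0,0,0,0,0,0,0,0.0,0,0,0,0,0,0,0.0,0,0,0,0,0,0,0.0,0,0,0,0,0,0]}}

```text
clock: 15.35
tcp_pos: [0.6657, -0.0778, 0.2925]
orientation: [1.952, -0.783, -2.084]
contact_force: [-0.1, 0.7, 0.1]
grip_width: -0.0
```

Run:
```python
from h import *
for q in((195,170),(218,75)): print("top edge out",(at_z("top",230+q[0]/2,140+q[1]/2,.136)-F)@OUT)
for n in("scene","top"):
    a=r.grab_frame(n).astype(int)
    c=r.grab_frame(n).astype(int); print(n,"moving px",(abs(a-c).max(2)>40).sum())
st(); print(r.hand_in())
```

```text
top edge out 0.0750442595557097
top edge out 0.07453101221755835
scene moving px 0
top moving px 0
t 15.55 tcp [ 0.6657 -0.0778  0.2925] along -0.0003 out 0.1508 F [-0.4 -0.1 -0.8] j [-0.13  0.52 -0.09  1.43  0.5   1.45 -2.17] g -0.0001
the job is handed in; nothing more can be done
None
```

The wide bin is standing ajar and the job was handed in at 15.6 s of the 51 s allowed; `hand_in` gives no verdict.

- **Canister:** I slid it upright along the table, without gripping it, using the partly open fingers as a fork. Both cameras put it 123 mm to the narrow-bin side of the wide bin's middle and 81 mm out from the front. It looked unmoved after the bin opened.
- **Wide bin:** I pressed near the press point with the outside of the shut, tilted fingertips, about 7 mm in at about 7 N. I then drew back out and up. Its top edge now stands about 75 mm forward, roughly 0.54 rad of tilt against the 80 mm and 0.58 rad described, which is within what I can read from the images.
- **Everything else:** The narrow bin looked shut and nothing else I could see had been moved, but I judged both by eye rather than measuring. No pixels changed in either camera in the last check. The wrist force was near zero, with the tool clear of everything.

No check failed. Two readings disagreed slightly: the two cameras differed by up to about 9 mm in first locating the canister and shelf, so I averaged them.

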